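# Close the paint box: fold the flap and tuck it under the lip

## Task

Close the paint box for the night with your fingertips: push the standing ochre flap over until it lies flat on the box, then, keeping it pressed down, push it by its red rib towards the white lip until its edge is tucked fully home beneath the lip, so that it stays shut by itself when you let go. Do not lift or tip the box or shove it across the table, and leave the paints, the cup and the figurine where they stand.

Things in the scene. Friction and masses are not known exactly. Their poses are not given: they have to be found in the camera images.
- paintbox: dark wooden paint box, 160 mm (its x) x 200 mm (its y) x 39 mm high, 1.3 to 2.0 kg, standing loose on the table; origin at the centre of its underside, z up. Its +x runs from the hinge side to the white lip (the way the flap folds and slides). The flap covers the part with the paint pans, whose middle line is at y = -30 mm; an open side bay with two paint pots lies at y = 40 to 92 mm. The box slides on the table if shoved hard (about 8 N or more)
- flap_hinge (a point): point on the flap's hinge axis, middle of the flap's width; it is carried along by the slotted hinge. In the box frame at x = -62 mm + flap_slide, y = -30 mm, z = 42 mm; axes parallel to the box's. The axis runs along the box's y
- flap (a joint): angle of the ochre flap (rad): 0 = folded over, lying flat and level on the box, 1.57 = upright, limit 2.2 = leaning back away from the lip. The flap is a stiff plate 112 mm wide, 4 mm thick, reaching from 5 to 110 mm from the hinge axis (axis at mid thickness). It starts standing between 1.55 and 2.0. A light spring with some friction (well under 0.1 N m in all) lets it stay standing; let go when flat but not tucked, it springs up again to about 0.5 or 0.6
- flap_slide (a joint): slide of the slotted hinge (m) along the box's +x: 0 = drawn back, 0.020 = pushed fully home against its stop. It starts between 0 and 0.004 and stays where it is left; takes about 4 N to push. Near 0 the flap's free edge folds down just clear of the lip; edge and lip start to overlap at 0.007; fully home the edge is 13 mm under the lip
- flap_ridge (a point): red raised rib across the upper (outer) face of the flap, 80 mm long, 6 mm thick, 10 mm tall: this point is at the foot of its face on the hinge side, mid width, on the flap's upper face, 55 mm from the hinge axis. x along the flap from hinge to free edge, z out of the upper face. With the flap flat, a fingertip between hinge and rib can press the flap down and push the rib towards the lip
- flap_edge (a point): middle of the flap's free edge, mid thickness, 110 mm from the hinge axis
- lip_mid (a point): middle of the lower front edge of the white retaining lip, fixed to the box: the lip is 140 mm wide, 7 mm thick (its top 55 mm above the table), overhangs from x = 55 mm to 80 mm in the box frame, its underside 48 mm above the table: 4 mm above the top of the flap when flat
- bottle_red: crimson acrylic paint bottle with ochre cap, 36 mm diameter, 85 mm tall, standing on the table near the box; leave alone. Origin at the centre of its underside
- bottle_violet: violet acrylic paint bottle with ochre cap, same size, standing on the table near the box; leave alone. Origin at the centre of its underside
- bottle_cream: cream acrylic paint bottle with ochre cap, same size, standing on the table near the box; leave alone. Origin at the centre of its underside
- pot_brown: brown paint pot with ochre cap, 28 mm diameter, 55 mm tall, standing in the side bay of the paint box (on its 8 mm thick floor); leave alone. Origin at the centre of its underside
- pot_blue: blue paint pot with ochre cap, same size, in the same side bay; leave alone. Origin at the centre of its underside
- figurine: grey-blue painted figurine on a black foot 36 mm in diameter, 55 mm tall, on the table beyond the box; leave alone. Origin at the centre of its underside
- water_cup: white ceramic rinsing cup, 68 mm diameter, 80 mm tall, on the table; leave alone. Origin at the centre of its underside

How it is judged (in metres and radians):
On the way, in this order (a step that is already met when the one before it is completed fails the run):
1. the flap is folded over flat on the box, its edge not yet pushed under the lip (value of joint flap below 0.06 rad and value of joint flap_slide below 0.01 m), for 0.02 s.
2. the flap is pushed home, its edge under the lip (value of joint flap below 0.06 rad and value of joint flap_slide above 0.015 m), for 0.1 s.
At the end, for the whole second after the job is handed in: Flap flat (within 0.06 rad), pushed at least 15 of its 20 mm home, its edge at least 8 mm under the lip, at rest and let go; box level and within 30 mm of its start; bottles, cup and figurine upright within 30 mm of their starts (pots in the box: 35 mm) (all of step 2 and z of flap_edge in the frame of paintbox below 0.048 m and velocity of joint flap between -0.1 and 0.1 rad/s and distance of each of paintbox, bottle_red, bottle_violet, bottle_cream, figurine, water_cup from where it was at the start of the episode below 0.03 m and angle between paintbox's own z axis and vertical below 0.05 rad and linear speed of paintbox below 0.02 m/s and angle between each of bottle_red, bottle_violet, bottle_cream, pot_brown, pot_blue, figurine, water_cup's own z axis and vertical below 0.2 rad and distance of each of pot_brown, pot_blue from where it was at the start of the episode below 0.035 m); the robot touches nothing.
It fails at once if the paint box is lifted, tipped or shoved more than 30 mm (height (world z) of paintbox above 0.012 m or angle between paintbox's own z axis and vertical above 0.12 rad or distance of paintbox from where it was at the start of the episode above 0.03 m).
It fails at once if a bottle, pot, cup or the figurine is lifted, carried, knocked over or pushed away (more than 30 mm; 35 mm for the two pots in the box) (distance of any of bottle_red, bottle_violet, bottle_cream, figurine, water_cup from where it was at the start of the episode above 0.03 m or angle between any of bottle_red, bottle_violet, bottle_cream, pot_brown, pot_blue, figurine, water_cup's own z axis and vertical above 0.4 rad or distance of any of pot_brown, pot_blue from where it was at the start of the episode above 0.035 m).
It also fails if it takes over 43 s, if anything falls off the work surface, if the arm or the gripper's body presses on something with over 40 N, if the wrist force passes 120 N, or if a joint passes its speed limit or range.

## Robot

A 6-joint arm with a two-finger parallel gripper is mounted at the origin on the work surface. World frame = base frame: x ahead of the robot, y to its left, z up, the work surface at z = 0. Lengths are in mm, angles in rad, forces in N, time in s.
With the tool pointing down it reaches from about 325 to 775 mm from the base axis. Payload 5.5 kg.
Tool frame: the origin (TCP) lies on the centre line of the jaws, within the pads' length; the fingertips stand 14 mm ahead of it and the grasp point (between the pads) lies 5 mm behind it; z points along the fingers, y is the line along which they close (so a half turn about z gives the same grasp; the last joint's range is limited). The gripper opens to 85 mm and grips with 20 to 120 N. Pads are 22 mm wide; open, the fingers measure 114 mm over their backs; the gripper's body (76 mm by 85 mm) begins 54 mm behind the grasp point. The pads swing forward as they close: fully open they stand 13 mm farther back than shut.
Start: joints at [-1.362, 0.091, 1.231, -0, 1.82, -0.057], TCP at [157.608, -578.944, 245.275] pointing down, gripper open.
Joint ranges: [-2.87, 2.87], [-0.86, 2.18], [0.17, 2.46], [-1.51, 4.65], [0.06, 2.69], [-2.65, 2.65]. Speed limits (rad/s): [2.57, 2.57, 3.01, 3.14, 3.14, 3.14].

## Interface

Orientations are given as a rotation vector (axis times angle).
In Python, from station import arm gives the robot as it stands.
- The arm moves only by the tool drive_tool, never from a script. Its argument "targets" is one flat list of numbers, 5 for each row, row after row: the closure, from -1 (fully open) to 1 (shut), then the shift along the world's x, y, z in mm, then the turn about the world's z in rad. A call has 1 to 20 rows; each row shifts and turns the commanded pose from where the row before left it; what a row does not reach is not made up. A row lasts 1/12 s, in which the tool goes at most 41.7 mm and 7.16 degrees, less where a joint would pass 70% of its speed; a pose out of reach is approached as far as the arm can. A call with a gripper value outside its range is refused whole. The fingers move at their own pace and stop on an object; "force" is the grip in N (left out, the last holds). Time passes only in rows, so rows that do not move let the fingers close. It gives the time, the measured TCP pose, the force, the opening and the grip force at its end, in the units of the state.
- arm.state(): the state, without advancing time (a new reading comes with each control period).
- arm.capture(name): name is "scene" or "top" or "wrist"; returns a dict with "frame" (480x640x3 uint8, red, green, blue), "z_map" (480x640 float32, mm along the optical axis (not along the pixel's ray), 0 where there is no reading), "intrinsics" (3x3 intrinsics, pixels), "k1" (the pictures are not rectified: a ray, as slopes to the right and down, at radius r is drawn at 1 + k1 r^2 times it, then the intrinsics apply), "rvec" (rotation vector, rad) and "tvec" (3), from world to camera coordinates, as OpenCV has them. Camera axes: x right, y down, z forward; pixel columns grow to the right and rows downward; lengths in mm; the calibration is good to about 2 mm. A picture is of the moment at which its call begins.
- arm.sign_off(): hands the job in; it is judged then, once.
The state is a dict: "clock": time; "qpos": joint angles; "joint_velocities": joint speeds; "joint_efforts": joint torques, N m; "position": TCP position; "orientation": TCP orientation; "ft_force": force on the tool from outside, world axes, zero at the start; "moment": the same for the moment, N m; "gripper_width": finger opening in mm; "grip_force": force on a finger pad.
Only numpy, scipy, OpenCV 4.12 (cv2) and the standard library are available. Lean on these libraries where they do the work, as an engineer would, in place of code of your own. Each camera call takes 0.05 s, during which the arm holds its last target. There are 200 camera calls.

## Working session

There is one attempt and no reset: what is moved stays moved. The work goes in short steps, Python scripts to look and compute and a tool call to move; the robot and the scene stay as the last step left them, time stands still between calls to the robot, and variables do not carry over. Pictures are saved under pics/ and viewed, at most 10 in all, crops included, and the job is handed in when it is done.

Besides the shell and the picture viewer there is one more tool, called as name(argument=value, ...) on one line, values as JSON. drive_tool: Moves the arm, as the interface text tells. Its arguments: {"type":"object","properties":{"targets":{"type":"array"},"force":{"type":"number"}},"required":["targets"]}

```bash
mkdir -p pics; cat > h.py <<'E'
import numpy as np,cv2
from station import arm
def cap(n,f=None):
    c=arm.capture(n)
    if f: cv2.imwrite('pics/'+f,c['frame'][:,:,::-1])
    return c
def world(c,mask=None):
    K=np.array(c['intrinsics']);h,w=c['z_map'].shape
    v,u=np.mgrid[:h,:w]
    xd=(u-K[0,2])/K[0,0];yd=(v-K[1,2])/K[1,1]
    x,y=xd.copy(),yd.copy()
    for _ in range(8):
        s=1+c['k1']*(x*x+y*y);x=xd/s;y=yd/s
    z=c['z_map'];P=np.stack([x*z,y*z,z],-1)
    R=cv2.Rodrigues(np.array(c['rvec'],float))[0]
    W=(P-np.array(c['tvec']).ravel())@R
    W[z==0]=np.nan
    return W
E
python3 - <<'E'
from h import *
a=cap('scene','s1.png');b=cap('top','t1.png')
np.savez('c1.npz',sW=world(a),tW=world(b),sf=a['frame'],tf=b['frame'])
print(arm.state())
E
```

```text
{'clock': 0.1, 'qpos': array([-1.36172672e+00,  9.18092611e-02,  1.23178413e+00,  6.14985475e-06,
        1.81979854e+00, -5.67121233e-02]), 'joint_velocities': array([ 0.00058295, -0.00219903, -0.00320069, -0.00053089,  0.00053193,
        0.00033285]), 'joint_efforts': array([ 3.40248560e-03, -4.60217142e+01, -4.19216752e+01,  5.72812019e-05,
        1.06478180e-02, -3.92476170e-05]), 'position': array([ 157.54341843, -578.70855563,  244.2379942 ]), 'orientation': array([-3.11211421e+00, -4.16025812e-01,  2.05640693e-04]), 'ft_force': array([-0.07658597, -0.73973177, -0.45126534]), 'moment': array([ 0.01481727, -0.01264284,  0.04067416]), 'grip_force': 0.0, 'gripper_width': 85.19921812074828}
```

View pics/s1.png

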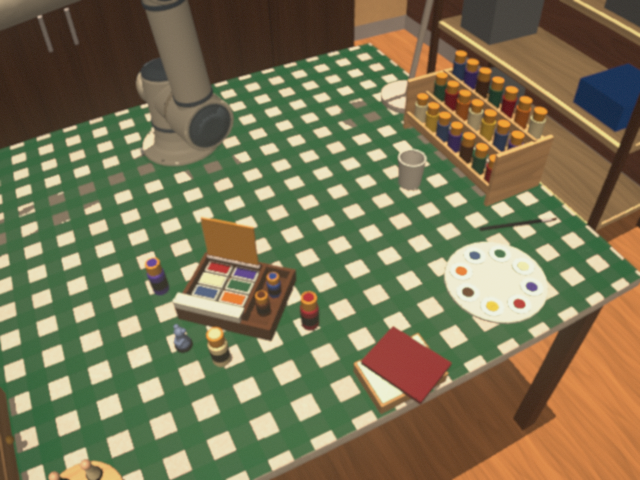

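View pics/t1.png

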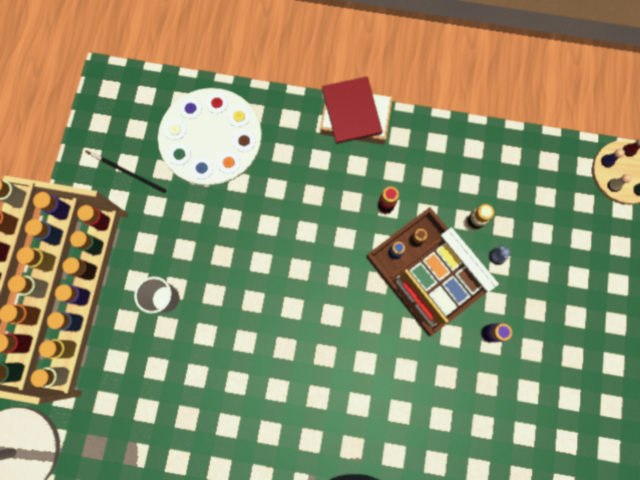

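The scene view shows the flap standing at about (230,240), the lip at (208,305). In the top view the box is centred near (432,270), with the lip at (470,260) and the flap edge-on at (425,297). Next I'll measure both by depth.

```bash
python3 - <<'E'
from h import *
d=np.load('c1.npz')
tW,tf,sW,sf=d['tW'],d['tf'].astype(int),d['sW'],d['sf'].astype(int)
print(tW[270,432],tW[260,470])
# lip: white & z 48..62
roi=np.zeros(tf.shape[:2],bool);roi[215:300,435:505]=1
m=roi&(tf.min(2)>150)&(tW[...,2]>45)&(tW[...,2]<66)
m=cv2.morphologyEx(m.astype(np.uint8),cv2.MORPH_OPEN,np.ones((3,3)))>0
p=tW[m];r=cv2.minAreaRect(p[:,:2].astype(np.float32));print('lip',m.sum(),np.median(p[:,2]),r,cv2.boxPoints(r))
# box: z 25..66
roi[:]=0;roi[205:340,362:500]=1
m=roi&(tW[...,2]>22)&(tW[...,2]<66)
n,l,s,c=cv2.connectedComponentsWithStats(m.astype(np.uint8))
k=1+s[1:,4].argmax();p=tW[l==k];r=cv2.minAreaRect(p[:,:2].astype(np.float32));print('box',s[k],r,cv2.boxPoints(r))
# tall things
m=roi&(tW[...,2]>75);n,l,s,c=cv2.connectedComponentsWithStats(m.astype(np.uint8))
for i in range(1,n):
  if s[i,4]>15:print('tall',c[i],s[i,4],np.nanmedian(tW[l==i],0),np.nanmax(tW[l==i][:,2]))
# flap in scene
roi[:]=0;roi[212:275,190:265]=1
hsv=cv2.cvtColor(d['sf'],cv2.COLOR_RGB2HSV)
m=roi&(hsv[...,0]>8)&(hsv[...,0]<24)&(hsv[...,1]>120)&(hsv[...,2]>90)&(sW[...,2]>48)
m=cv2.erode(m.astype(np.uint8),np.ones((3,3)))>0
p=sW[m];c0=np.median(p,0);p=p[np.linalg.norm(p-c0,axis=1)<90];c0=p.mean(0);U,S,V=np.linalg.svd(p-c0,full_matrices=False)
print('flap',len(p),c0,V,S/np.sqrt(len(p)),p.min(0),p.max(0))
for nme,(f,W) in {'s':(sf,sW)}.items():
  for px in [(157,262),(309,297),(215,334),(180,333)]:
    print(px,W[px[1],px[0]])
E
```

```text
[588.82584367 -63.17073513  22.70028569] [ 614.32996881 -126.76832722   56.08495655]
lip 939 55.57043710593555 ((617.1599731445312, -124.68922424316406), (139.44540405273438, 27.370882034301758), 46.97637939453125) [[ 559.5831  -166.324  ]
 [ 579.59326 -184.99915]
 [ 674.7368   -83.05444]
 [ 654.7267   -64.3793 ]]
box [ 367  206  131  130 3305] ((588.226318359375, -56.84358215332031), (200.08294677734375, 162.20266723632812), 47.05196762084961) [[ 460.70068   -74.81398 ]
 [ 579.42847  -185.3283  ]
 [ 715.75195   -38.873184]
 [ 597.0242     71.64113 ]]
tall [484.49528302 211.79245283] 212 [ 705.90391398 -135.97222071   84.97982627] 89.2138201106487
tall [421.60636943 297.57197452] 785 [517.31242113 -32.80445422 115.84797374] 155.94606268996603
tall [496.7195122  331.26829268] 82 [ 485.12917212 -182.8303578    83.93032912] 90.0916299085062
flap 1645 [522.78341059 -35.64954228 104.23605418] [[ 0.67665688  0.73376075  0.06107893]
 [ 0.06866939  0.01970294 -0.99744489]
 [ 0.73308934 -0.6791222   0.03705477]] [30.79816368 28.75538872  1.35684174] [483.42982146 -77.37375883  51.05349813] [560.94551968   4.45468283 153.92045681]
(157, 262) [ 488.93243992 -183.07879185   82.3872626 ]
(309, 297) [713.34490838  47.92965972  86.25052158]
(215, 334) [ 712.45739106 -137.20625065   89.23935377]
(180, 333) [ 654.14578271 -192.22497501   52.97630821]
```

drive_tool(targets=[1,18.8,31.4,0,-0.0565,1,18.8,31.4,0,-0.0565,1,18.8,31.4,0,-0.0565,1,18.8,31.4,0,-0.0565,1,18.8,31.4,0,-0.0565,1,18.8,31.4,0,-0.0565,1,18.8,31.4,0,-0.0565,1,18.8,31.4,0,-0.0565,1,18.8,31.4,0,-0.0565,1,18.8,31.4,0,-0.0565,1,18.8,31.4,0,-0.0565,1,18.8,31.4,0,-0.0565,1,18.8,31.4,0,-0.0565,1,18.8,31.4,0,-0.0565,1,18.8,31.4,0,-0.0565,1,18.8,31.4,0,-0.0565,1,18.8,31.4,0,-0.0565,1,18.8,31.4,0,-0.0565,1,0,0,0,0,1,0,0,0,0])

```text
clock: 1.77
position: [496.2, -12.1, 244.3]
orientation: [2.924, -1.147, -0.003]
ft_force: [-0.2, -0.5, 0.1]
gripper_width: 0.0
grip_force: 0.0
```

drive_tool(targets=[1,0,0,-25.8,0,1,0,0,-25.8,0,1,0,0,-25.8,0,1,0,0,-25.8,0,1,0,0,0,0,1,5.4,-5,0,0,1,5.4,-5,0,0,1,5.4,-5,0,0,1,5.3,-5,-1.1,0,1,5.3,-5,-1.1,0,1,5.3,-5,-1.1,0,1,5.3,-5,-1.1,0,1,4.9,-4.6,-3.3,0,1,4.9,-4.6,-3.3,0,1,4.9,-4.6,-3.3,0,1,4,-3.8,-4.9,0,1,4,-3.8,-4.9,0,1,4,-3.8,-4.9,0])

```text
clock: 3.27
position: [560.4, -74.2, 112.3]
orientation: [2.923, -1.152, -0.001]
ft_force: [-0.2, 0.1, -0.1]
gripper_width: -0.4
grip_force: 0.3
```

```bash
python3 - <<'E'
from h import *
a=cap('scene');b=cap('top')
x=cv2.resize(a['frame'][190:360,130:340],(400,324));y=cv2.resize(b['frame'][190:350,360:520],(324,324))
cv2.imwrite('pics/p2.png',np.hstack([x,y])[:,:,::-1])
print(arm.state()['position'],arm.state()['ft_force'])
E
```

```text
[559.8789413  -74.3887635  111.38155473] [ 0.69630275  0.64861394 -0.60755602]
```

View pics/p2.png

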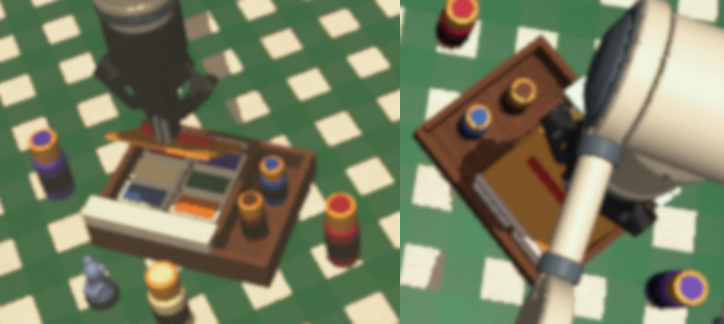

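The scene view shows the fingers holding the flap at about 40°. In the top crop the rib is visible at (545,185), between the fingers and the hinge. Next: fold a bit further, retreat above the gap between hinge and rib, then press.

drive_tool(targets=[1,3,-2.8,-6,0,1,3,-2.8,-6,0,1,3,-2.8,-6,0,1,0,0,20,0,1,-5,5,25,0,1,-10,9,0,0,1,-10,9,0,0,1,-5.7,5.7,0,0,1,0,0,0,0])

```text
clock: 4.12
position: [537.7, -52.8, 139.7]
orientation: [-2.923, 1.151, 0.001]
ft_force: [-0.5, -0.3, -0.7]
gripper_width: -0.0
grip_force: 0.0
```

```bash
python3 - <<'E'
from h import *
a=cap('scene');b=cap('top')
x=cv2.resize(a['frame'][190:360,130:340],(400,324));y=cv2.resize(b['frame'][190:350,360:520],(324,324))
cv2.imwrite('pics/p3.png',np.hstack([x,y])[:,:,::-1])
W=world(b);print(W[280:340:6,400:470:10,2].round(0))
h=cv2.cvtColor(b['frame'],cv2.COLOR_RGB2HSV)
m=((h[...,0]<6)|(h[...,0]>174))&(h[...,1]>170)&(h[...,2]>60)&(W[...,2]>55)&(W[...,2]<95)
m[:, :360]=0;m[:, 500:]=0;m[:230]=0;m[350:]=0
B=(W[m]-[588,-57,0])@np.array([[.731,.683,0],[-.683,.731,0],[0,0,1]])
print(m.sum(),np.median(B,0),np.percentile(B,5,0),np.percentile(B,95,0))
E
```

```text
[[ 46.  49.  60. 262. 476. 475. 400.]
 [ 21.  46.  56. 132. 473. 465. 380.]
 [ 38.  45.  55. 466. 470. 331. 354.]
 [ 17.  21.  47. 467. 472. 289. 323.]
 [  0.  29.  45. 469. 471. 184. 211.]
 [  2.  20.  25. 469. 470.  64. 211.]
 [  1.  -2.  36. 470. 466.  38.  -1.]
 [  2.   0. 462. 469.  33.  -0.   2.]
 [  2.  -2. 463. 468.  37.  -3.  -2.]
 [ -2.  -2. 470. 468.   3.  -1.   0.]]
  return _methods._mean(a, axis=axis, dtype=dtype,
  ret = um.true_divide(
Traceback (most recent call last):
IndexError: index -1 is out of bounds for axis 0 with size 0
```

View pics/p3.png

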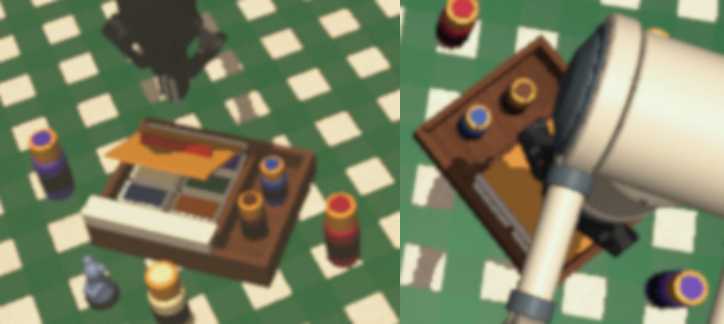

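The flap stays at roughly 0.5 rad, with the rib at about (178,140) in the scene crop and the fingers above it. I'll get the rib's position from the scene depth.

```bash
python3 - <<'E'
from h import *
a=cap('scene');W=world(a);h=cv2.cvtColor(a['frame'],cv2.COLOR_RGB2HSV)
B=(W-[588,-57,0])@np.array([[.731,.683,0],[-.683,.731,0],[0,0,1]])
roi=np.zeros(h.shape[:2],bool);roi[245:290,180:260]=1
red=roi&((h[...,0]<6)|(h[...,0]>174))&(h[...,1]>150)&(B[...,2]>50)&(B[...,2]<110)
och=roi&(h[...,0]>9)&(h[...,0]<22)&(h[...,1]>140)&(h[...,2]>140)&(B[...,2]>50)&(B[...,2]<130)
for m in(red,och):
  p=B[m];print(len(p),np.median(p,0).round(1),np.percentile(p,3,0).round(1),np.percentile(p,97,0).round(1))
p=B[och];q=np.polyfit(p[:,0],p[:,2],1);print(q,np.arctan(q[0]))
print((arm.state()['position']-[588,-57,0])@np.array([[.731,.683,0],[-.683,.731,0],[0,0,1]]))
E
```

```text
127 [-13.8 -24.7  81.2] [-16.5 -63.1  76.6] [-11.1   7.3  85.4]
635 [ 13.2 -20.1  90.4] [-26.6 -81.4  67. ] [ 33.1  25.2 102.5]
[ 0.58519313 82.64862695] 0.5294609446529737
[-38.29719083 -31.51341529 139.58298082]
```

drive_tool(targets=[1,0,0,-15,0,1,0,0,-15,0,1,0,0,-12,0,1,0,0,-8,0,1,0,0,-8,0,1,0,0,-7,0,1,0,0,-6,0,1,0,0,-4,0,1,0,0,-3,0,1,0,0,-1.5,0,1,0,0,0,0])

```text
clock: 5.18
position: [538.5, -53.7, 60.6]
orientation: [-2.923, 1.152, -0.0]
ft_force: [0.1, 0.4, 0.8]
gripper_width: -0.1
grip_force: 0.2
```

drive_tool(targets=[1,0,0,-1.5,0,1,0,0,-1,0,1,0,0,0,0])

```text
clock: 5.43
position: [538.6, -53.8, 58.2]
orientation: [-2.923, 1.153, -0.001]
ft_force: [1.6, -1.5, 1.2]
gripper_width: -0.1
grip_force: 0.6
```

drive_tool(targets=[1,0,0,-1,0,1,0,0,-1,0,1,0,0,0,0])

```text
clock: 5.68
position: [538.7, -53.7, 57.8]
orientation: [-2.922, 1.152, -0.002]
ft_force: [-3.3, 0.2, 8.3]
gripper_width: 0.2
grip_force: 4.4
```

drive_tool(targets=[1,2.2,-2,0.5,0,1,2.2,-2,0,0,1,2.2,-2,0,0,1,2.2,-2,0,0,1,2.2,-2,0,0,1,2.2,-2.1,0,0,1,0,0,0,0])

```text
clock: 6.27
position: [551.7, -65.7, 57.8]
orientation: [-2.922, 1.152, 0.0]
ft_force: [-3.5, 0.2, 7.6]
gripper_width: -0.1
grip_force: 4.0
```

```bash
cat > m.py <<'E'
from h import *
import sys
a=cap('scene');W=world(a);h=cv2.cvtColor(a['frame'],cv2.COLOR_RGB2HSV)
B=(W-[588,-57,0])@np.array([[.731,.683,0],[-.683,.731,0],[0,0,1]])
roi=np.zeros(h.shape[:2],bool);roi[245:305,175:270]=1
red=roi&((h[...,0]<6)|(h[...,0]>174))&(h[...,1]>150)&(B[...,2]>44)&(B[...,2]<110)
och=roi&(h[...,0]>9)&(h[...,0]<22)&(h[...,1]>140)&(h[...,2]>100)&(B[...,2]>35)&(B[...,2]<130)&(abs(B[...,1]+30)<60)
lip=(abs(B[...,0]-67)<14)&(abs(B[...,1]+30)<60)&(abs(B[...,2]-55)<4)&(h[...,1]<70)
for m in(red,och,lip):
  p=B[m];print(len(p),np.median(p,0).round(1),np.percentile(p,3,0).round(1),np.percentile(p,97,0).round(1))
s=arm.state();print(s['ft_force'],(s['position']-[588,-57,0])@np.array([[.731,.683,0],[-.683,.731,0],[0,0,1]]))
cv2.imwrite('pics/'+sys.argv[1],cv2.resize(a['frame'][190:360,130:340],(630,510))[:,:,::-1])
E
python3 m.py p4.png
```

```text
92 [ 16.6 -23.9  52.9] [ 12.4 -61.5  49. ] [19.3  6.1 56.8]
1465 [  6.  -23.1  43.9] [-33.4 -83.   40.7] [42.8 24.5 47.6]
648 [ 68.9 -29.1  55.3] [ 56.4 -85.7  51.8] [80.6 26.7 58.4]
[-3.74284382 -0.26042656  8.43240369] [-20.6100112  -31.233712    57.80801912]
```

View pics/p4.png

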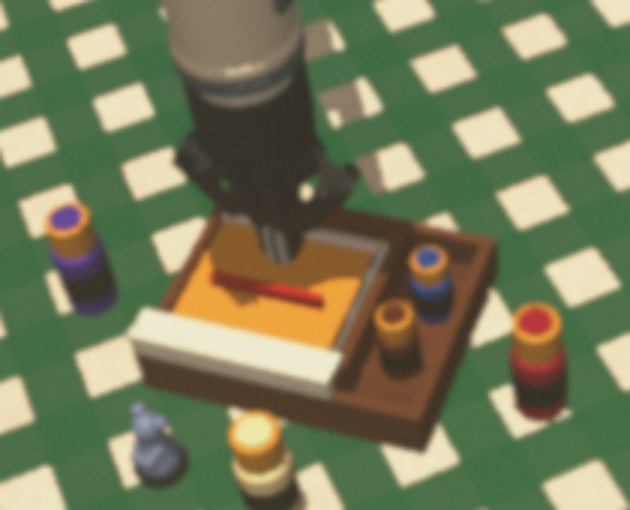

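The flap lies flat. Friction has carried it along: the rib spans about (213,278) to (322,300) and now sits at box x ≈ 12–19, so the slide is about 18 mm. The box hasn't moved. Next I'll slide on until I reach the rib and confirm it's home.

drive_tool(targets=[1,2.2,-2,0,0,1,2.2,-2,0,0,1,2.2,-2.1,0,0,1,0,0,0,0])

```text
clock: 6.65
position: [558.2, -71.1, 57.7]
orientation: [-2.921, 1.151, 0.001]
ft_force: [-3.1, 1.7, 7.5]
gripper_width: -0.3
grip_force: 3.9
```

```bash
python3 m.py p5.png
```

```text
93 [ 17.9 -23.   52.9] [ 13.6 -63.   47.9] [20.3  6.2 55.8]
1374 [  9.4 -21.   43.9] [-31.8 -83.   40.5] [42.8 24.3 47.4]
646 [ 68.3 -27.1  55.1] [ 56.  -86.1  51.8] [80.3 26.1 58.2]
[-2.54644416  2.10790618  7.33188554] [-12.10164297 -30.6532595   57.71321192]
```

drive_tool(targets=[1,2.2,-2.1,0,0,1,2.2,-2.1,0,0,1,2.2,-2,0,0,1,1.5,-1.4,0,0,1,0.8,-0.7,0,0,1,0.8,-0.7,0,0,1,0,0,0,0])

```text
clock: 7.28
position: [567.7, -79.9, 57.5]
orientation: [-2.921, 1.151, 0.002]
ft_force: [-3.5, 3.1, 7.1]
gripper_width: 0.1
grip_force: 3.6
```

```bash
python3 m.py p6.png
```

```text
101 [ 18.3 -25.6  52.5] [ 14.4 -63.2  48. ] [20.9  8.1 56.2]
1213 [ 17.4 -15.3  43.8] [-30.5 -82.5  40.4] [42.9 24.6 47.7]
650 [ 68.4 -28.1  55.1] [ 56.  -86.5  51.7] [80.5 26.4 58.4]
[-3.22877829  2.10959318  7.46744396] [  0.7905441  -30.56943309  57.53564575]
```

The rib no longer moves and the force is steady, so the flap is home. Letting go.

drive_tool(targets=[1,0,0,3,0,1,0,0,8,0,1,0,0,20,0,1,0,0,30,0,1,0,0,35,0,1,0,0,35,0,1,0,0,0,0,1,0,0,0,0,1,0,0,0,0,1,0,0,0,0,1,0,0,0,0,1,0,0,0,0])

```text
clock: 8.33
position: [567.3, -80.7, 185.9]
orientation: [2.922, -1.152, -0.004]
ft_force: [0.1, 0.6, -0.2]
gripper_width: 0.2
grip_force: 0.0
```

```bash
python3 m.py p7.png
```

```text
83 [ 17.9 -23.2  55.3] [ 14.3 -62.3  50.7] [20.3  8.5 58.4]
1568 [  3.3 -27.4  45.8] [-33.3 -82.5  42. ] [45.  24.2 49.4]
635 [ 68.2 -27.5  55.1] [ 55.9 -85.8  52. ] [80.4 26.6 58.2]
[-0.21557274 -0.1228308   0.2917817 ] [  1.233137   -31.40044848 186.23517109]
```

View pics/p7.png

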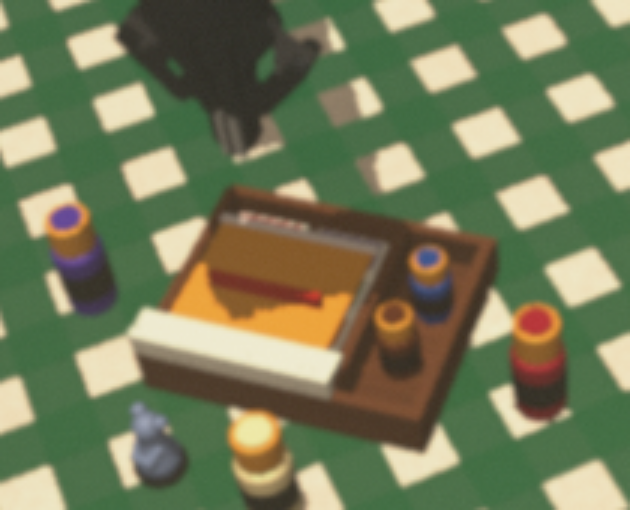

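The flap stays shut under the lip at (235,350). It rests about 0.03 rad up against the underside, and nothing else has moved.

```bash
python3 -c "
from station import arm
print(arm.sign_off())"
```

```text
the job is handed in; nothing more can be done
None
```

The paint box is shut: the flap is fully home under the white lip and stayed shut when I let go, with the box and everything around it still in place; the job is handed in, but no verdict came back.

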